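# Refit the T-handle of the sealer's clamping knob after wash-down

### The job

The three removable handles of the sealer are back from washing in the white rack. Take the T-handle, bring it over the grey four-lobed knob on the sealer that has a square recess, and lower its square shank into the recess until its round collar sits down on the knob; keep hold of it until it is in, then let it stand there. Leave the other two handles in the rack.

Things in the scene. Friction and masses are not known exactly. Their poses are not given: they have to be found in the camera images.
- tkey: Steel T-handle, 0.25 kg, upright in a 45 mm high white rack. Origin: centre of the tip; z up. Square shank 16 mm, 30 mm long, flats facing x and y, lowest 6 mm tapering to 10 mm; collar 52 mm wide, 30 to 36 mm above the tip, resting on the rack, tip 15 mm above the table; cross-bar along x, 90 long, 16 wide, 20 high, centre 80 mm above the tip. Rack holes 30 mm wide, 95 mm apart; any hole.
- socket_mouth (a point): Centre of the square recess, level with its grey four-lobed knob's top (70 mm wide, 121 mm above the table). Recess 22 mm square, flats facing x and y, 32 deep, its top 14 mm a funnel from a 32 mm square mouth. The knob only turns about z (up), lightly. T-handle home: collar on the knob, tip 30 mm below this point, bar along x or y. A twin 170 mm away has no recess; left and right vary.
- ballkey: Steel handle in the same rack, to be left there: same collar and shank as the T-handle, but a 36 mm ball on top, centre 80 mm above the tip. Origin: centre of the tip; z up.
- postkey: Steel handle in the same rack, to be left there: same collar and shank as the T-handle, but a straight round post on top, 20 mm thick, its end 98 mm above the tip. Origin: centre of the tip; z up.

How it is judged (in metres and radians):
On the way:
1. the fingers, still holding the T-handle, have its tip at least 12 mm down inside the square recess (z of tkey in the frame of socket_mouth below -0.012 m and horizontal distance between tkey and socket_mouth below 0.012 m and contact force between the fingers and tkey above 0.5 N), for 0.05 s.
At the end, for the whole second after the job is handed in: The T-handle stands in the square recess, its collar within 6 mm of the knob's top, centred within 10 mm, within 10 degrees of upright, at rest, with the other two handles still in the rack (z of tkey in the frame of socket_mouth below -0.024 m and horizontal distance between tkey and socket_mouth below 0.01 m and angle between tkey's own z axis and vertical below 0.175 rad and linear speed of tkey below 0.02 m/s); the robot touches nothing.
It fails at once if one of the other two handles is pulled out of the rack or shifted by more than 25 mm (distance of any of ballkey, postkey from where it was at the start of the episode above 0.025 m).
It also fails if it takes over 34 s, if anything falls off the work surface, if the arm or the gripper's body presses on something with over 40 N, if the wrist force passes 120 N, or if a joint passes its speed limit or range.

### The arm

A 6-joint arm with a two-finger parallel gripper is mounted at the origin on the work surface. World frame = base frame: x ahead of the robot, y to its left, z up, the work surface at z = 0. Lengths are in m, angles in degrees, forces in N, time in s.
With the tool pointing down it reaches from about 0.25 to 0.725 m from the base axis. Payload 9.7 kg.
Tool frame: the origin (TCP) lies at the very end of the fingers, on their centre line; the grasp point (between the pads) lies 19 mm behind it; z points along the fingers, y is the line along which they close (so a half turn about z gives the same grasp; the last joint's range is limited). The gripper opens to 85 mm and grips with 20 to 120 N. Pads are 22 mm wide; open, the fingers measure 114 mm over their backs; the gripper's body (76 mm by 85 mm) begins 54 mm behind the grasp point. The pads swing forward as they close: fully open they stand 13 mm farther back than shut.
Start: joints at [-75.401, 4.979, 10.078, 95.1, 0, 90], TCP at [0.139, -0.532, 0.231] pointing down, gripper open.
Joint ranges: [-179.16, 179.16], [-48.56, 103.87], [-65.8, 70.77], [-126.05, 130.52], [-82.76, 87.17], [-180, 180]. Speed limits (degrees/s): [127.2, 127.2, 147.25, 180, 180, 180].

### API

Orientations are given as [roll, pitch, yaw] about the fixed x, y, z axes, in that order (R = Rz(yaw) Ry(pitch) Rx(roll)).
In Python, from workcell import telemetry, optics, workorder gives the robot as it stands.
- The arm moves only by the shell command python3 -m handwheel 'ROWS' [FORCE]. ROWS is JSON, a list of rows, each an object of numbers: "tx", "ty", "tz": the shift along the tool's x, y, z in m; "ax", "ay", "az": the turn, a rotation vector about the tool's x, y, z in degrees; "jaw": the gripper command: -1 is shut, 1 is fully open, values between are in proportion. A call has exactly 10 rows; each row shifts and turns the commanded pose from where the row before left it, along the tool's axes as they then stand; what a row does not reach is not made up. A row lasts 1/8 s, in which the tool goes at most 62.5 mm and 10.7 degrees, less where a joint would pass 70% of its speed; a pose out of reach is approached as far as the arm can. A call is refused whole if a number of a shift passes 0.0625 or a number of a turn 10.7, either way. A call with a gripper value outside its range is refused whole. The fingers move at their own pace and stop on an object; FORCE is the grip in N (left out, the last holds). Time passes only in rows, so rows that do not move let the fingers close, or fill a call up. It gives the time, the measured TCP pose, the force, the opening and the grip force at its end, in the units of the state.
- telemetry.get_obs(): the state, without advancing time (a new reading comes with each control period).
- optics.camera(name): name is "side" or "top"; returns a dict with "color" (480x640x3 uint8, red, green, blue), "K" (3x3 intrinsics, pixels), "extrinsics" (4x4, takes a point from camera to world coordinates). Camera axes: x right, y down, z forward; pixel columns grow to the right and rows downward; lengths in m; the calibration is good to about 2 mm. A picture is of the moment at which its call begins. There is no depth.
- workorder.job_done(): hands the job in; it is judged then, once.
The state is a dict: "time": time; "q": joint angles; "qd": joint speeds; "joint_efforts": joint torques, N m; "ee_pos": TCP position; "tcp_rot": TCP orientation; "wrist_force": force on the tool from outside, world axes, zero at the start; "torque": the same for the moment, N m; "opening": finger opening in m; "grasp_force": force on a finger pad.
Only numpy, scipy, OpenCV 4.12 (cv2) and the standard library are available. Lean on these libraries where they do the work, as an engineer would, in place of code of your own. Each camera call takes 0.05 s, during which the arm holds its last target. There are 200 camera calls.

## Working session

There is one attempt and no reset: what is moved stays moved. The work goes in short steps, Python scripts to look and compute and a shell command to move; the robot and the scene stay as the last step left them, time stands still between calls to the robot, and variables do not carry over. Pictures are saved under pics/ and viewed, at most 10 in all, crops included, and the job is handed in when it is done.

```bash
mkdir -p pics
python3 - <<'E'
from workcell import telemetry, optics
import cv2,numpy as np
np.set_printoptions(precision=4,suppress=True)
for n in ("side","top"):
    c=optics.camera(n); cv2.imwrite(f"pics/{n}0.png",c["color"][:,:,::-1]); np.savez(f"{n}0.npz",**c); print(n,c["K"],c["extrinsics"])
print(telemetry.get_obs())
E
```

```text
side [[532.1765   0.     320.6491]
 [  0.     532.1765 240.2777]
 [  0.       0.       1.    ]] [[ 0.9876 -0.1035  0.1183  0.4009]
 [-0.1561 -0.735   0.6599 -0.7723]
 [ 0.0187 -0.6702 -0.742   0.9211]
 [ 0.      0.      0.      1.    ]]
top [[553.0885   0.     314.2075]
 [  0.     553.0885 236.3122]
 [  0.       0.       1.    ]] [[-0.0122 -0.9827  0.1847  0.3432]
 [-0.9999  0.0108 -0.0088 -0.031 ]
 [ 0.0067 -0.1848 -0.9828  1.125 ]
 [ 0.      0.      0.      1.    ]]
{'time': 0.1, 'q': array([-75.4005,   5.0085,  10.0403,  95.0985,  -0.0023,  90.0023]), 'qd': array([ 0.065 ,  0.0192,  0.2076,  0.0427,  0.0665, -0.0403]), 'joint_efforts': array([  0.0005, -52.1564,  46.5653,   0.0162,  -0.    ,   0.    ]), 'ee_pos': array([ 0.1386, -0.5321,  0.2307]), 'tcp_rot': array([-179.9333,    0.0023,   14.5972]), 'wrist_force': array([-0.7225, -0.9236, -0.097 ]), 'torque': array([-0.0111,  0.0282,  0.0209]), 'grasp_force': 0.0, 'opening': 0.08571510707953948}
```

View pics/side0.png

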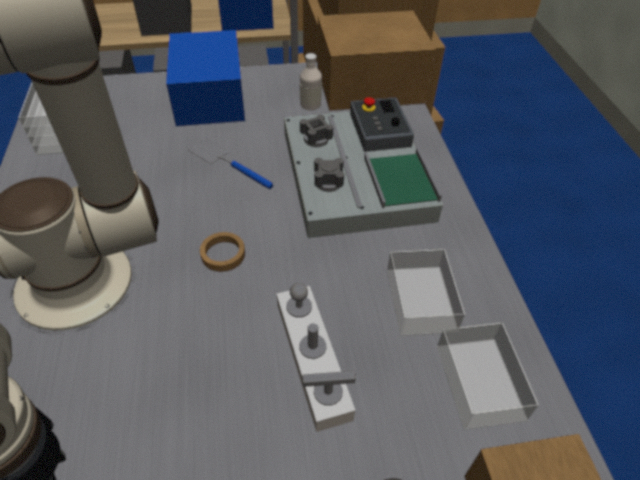

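View pics/top0.png

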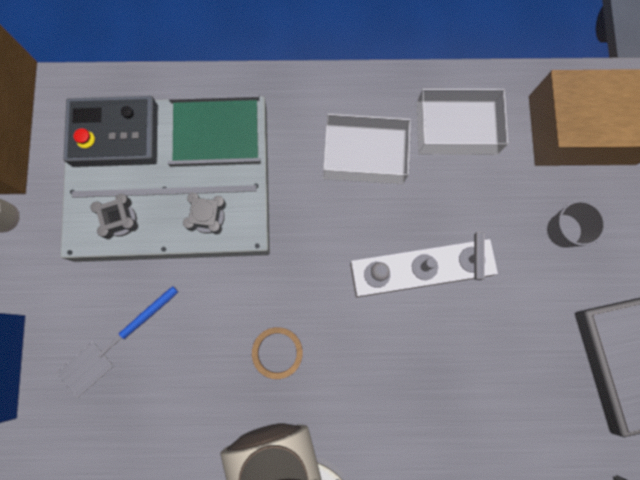

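The T-handle is at top (479,258), side (329,380). In the top view the knob with the dark square recess is the left one, (113,215), which is (316,128) in the side view. The plain twin is at (204,212). Next I'll zoom in for exact pixels.

Run:
```python
import cv2,numpy as np
def crop(n,x,y,w=66,h=50,s=6):
    im=np.load(f"{n}0.npz")["color"][y:y+h,x:x+w,::-1]
    im=cv2.resize(im,None,fx=s,fy=s,interpolation=cv2.INTER_CUBIC)
    for i in range(0,w,10): cv2.line(im,(i*s,0),(i*s,5),(0,0,255),1); cv2.putText(im,str(x+i),(i*s,14),0,.32,(0,0,255))
    for i in range(10,h,10): cv2.line(im,(0,i*s),(5,i*s),(0,0,255),1); cv2.putText(im,str(y+i),(7,i*s+4),0,.32,(0,0,255))
    return im
cv2.imwrite("pics/crops.png",np.vstack([np.hstack([crop("top",445,230),crop("side",295,370)]),np.hstack([crop("top",80,190),crop("side",285,105)])]))
```

```text
(no output)
```

View pics/crops.png

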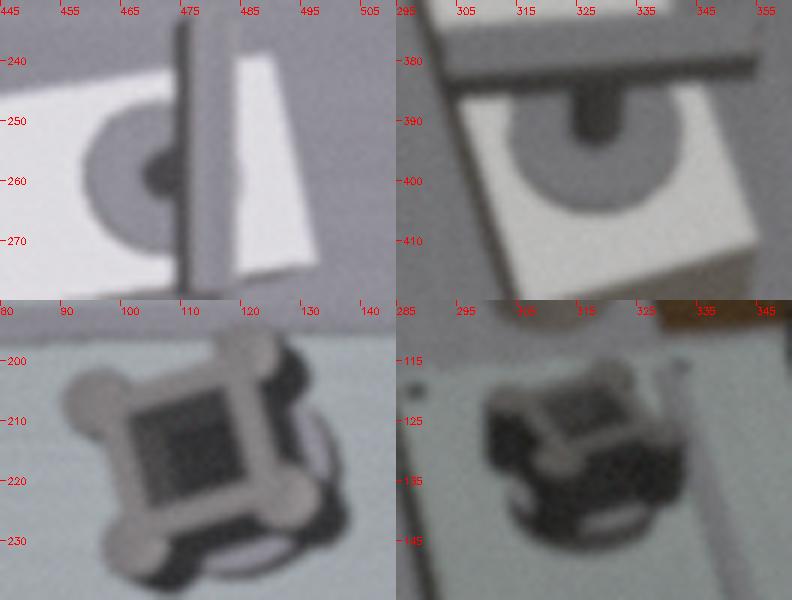

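The recess centre is at top ≈(112,214.9) and side ≈(316.5,124.3). The crop cuts the bar ends off, so I'll crop them again and triangulate the knob at the same time.

```bash
cat > h.py <<'E'
import cv2,numpy as np
np.set_printoptions(precision=4,suppress=True)
def ray(n,p,t="0"):
    d=np.load(f"{n}{t}.npz"); E=d["extrinsics"]
    v=E[:3,:3]@np.linalg.solve(d["K"],[p[0],p[1],1.]); return E[:3,3],v/np.linalg.norm(v)
def plane(n,p,z,t="0"):
    o,v=ray(n,p,t); return o+v*(z-o[2])/v[2]
def tri(a,b,t="0"):
    o,v=ray("top",a,t);q,w=ray("side",b,t)
    s=np.linalg.lstsq(np.c_[v,-w],q-o,rcond=None)[0]; A=o+v*s[0];B=q+w*s[1]
    return (A+B)/2,np.linalg.norm(A-B)
def crop(n,x,y,w=66,h=50,s=6,t="0"):
    im=np.load(f"{n}{t}.npz")["color"][y:y+h,x:x+w,::-1]
    im=cv2.resize(im,None,fx=s,fy=s,interpolation=cv2.INTER_CUBIC)
    for i in range(0,w,10): cv2.line(im,(i*s,0),(i*s,5),(0,0,255),1); cv2.putText(im,str(x+i),(i*s,14),0,.32,(0,0,255))
    for i in range(10,h,10): cv2.line(im,(0,i*s),(5,i*s),(0,0,255),1); cv2.putText(im,str(y+i),(7,i*s+4),0,.32,(0,0,255))
    return im
E
python3 - <<'E'
from h import *
cv2.imwrite("pics/crops2.png",cv2.convertScaleAbs(np.hstack([crop("top",450,225,60,62),crop("side",295,355,66,62)]),alpha=1.5))
T=[(96,207),(121,199),(128,222.5),(103,230.5)]
S=[(304,121),(321,118),(329.5,127),(312,131.5)]
# top-left(top)= +x+y far ; side equivalents by plane at .121
print("knob",tri((112,214.9),(316.5,124.3)))
P=[plane("top",p,.121) for p in T];Q=[plane("side",p,.121) for p in S]
print(np.array(P),np.mean(P,0));print(np.array(Q),np.mean(Q,0))
for i in range(4):
    d=P[(i+1)%4]-P[i];print(np.degrees(np.arctan2(d[1],d[0])),np.linalg.norm(d))
E
```

```text
knob (array([0.5792, 0.3367, 0.1157]), np.float64(0.003079209157972533))
[[0.5918 0.3652 0.121 ]
 [0.6067 0.3196 0.121 ]
 [0.5617 0.3043 0.121 ]
 [0.5471 0.3496 0.121 ]] [0.5768 0.3347 0.121 ]
[[0.5503 0.348  0.121 ]
 [0.5951 0.3552 0.121 ]
 [0.6103 0.3145 0.121 ]
 [0.564  0.3018 0.121 ]] [0.5799 0.3299 0.121 ]
-71.94888453734946 0.04796199603953876
-161.26093480605078 0.04752299687775438
107.87800281630874 0.04758520253664045
19.196985981682534 0.04738527424084073
```

View pics/crops2.png

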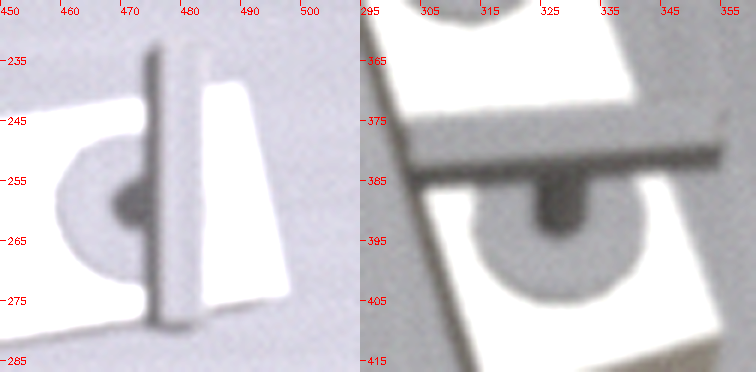

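The bar's near (−y) top edge runs from (483.5,232.5) to (483,279) in the top view, and from (354.5,379.2) to (303,383.5) in the side view. The collar's left rim is at top (459.5,259.5) and its bottom rim at side (328.5,405.5). The bar is turned only slightly from world x.

Run:
```python
from h import *
a=tri((483.5,232.5),(354.5,379.2));b=tri((483,279),(303,383.5));print(a,b,np.linalg.norm(a[0]-b[0]))
print("c",tri((479.4,255.5),(328.7,377.3)))
C=[plane("top",p,.105) for p in [(476.2,231.5),(483.5,232.5),(483,279),(475.3,279.5)]];print(np.array(C),np.mean(C,0))
d=C[1]-C[2];e=C[0]-C[3];print([np.degrees(np.arctan2(v[1],v[0])) for v in(d,e)],np.linalg.norm(d),np.linalg.norm(e))
d=plane("side",(354.5,379.2),.105)-plane("side",(303,383.5),.105);print("side yaw",np.degrees(np.arctan2(d[1],d[0])),np.linalg.norm(d),plane("side",(328.7,377.3),.105))
# collar top z=.051
l=plane("top",(459,259.7),.051);print("collar left",l, "rows",plane("top",(470,246.8),.051),plane("top",(470,272.8),.051))
print("side collar", plane("side",(328.5,405.5),.051),plane("side",(313.5,391),.051),plane("side",(343,391),.051))
o=np.load("top0.npz");print()
```

```text
(array([ 0.5396, -0.361 ,  0.0989]), np.float64(0.0006197837754711443)) (array([ 0.4522, -0.3548,  0.0963]), np.float64(0.0005598833457119654)) 0.08764928745688765
c (array([ 0.4965, -0.3506,  0.0977]), np.float64(0.0007511478595295431))
[[ 0.5408 -0.3454  0.105 ]
 [ 0.5387 -0.3591  0.105 ]
 [ 0.451  -0.3521  0.105 ]
 [ 0.4502 -0.3377  0.105 ]] [ 0.4952 -0.3486  0.105 ]
[np.float64(-4.54819250850012), np.float64(-4.856563400090716)] 0.08801516053262584 0.09089645886802314
side yaw -3.258771533690938 0.08645521364924424 [ 0.496  -0.3543  0.105 ]
collar left [ 0.4952 -0.3245  0.051 ] rows [ 0.5206 -0.3478  0.051 ] [ 0.4691 -0.3444  0.051 ]
side collar [ 0.4932 -0.379   0.051 ] [ 0.4716 -0.3487  0.051 ] [ 0.5228 -0.3563  0.051 ]
```

The heights come out about 6 mm low at both spots, and the two views differ in y by about 5 mm in the same way at each. So the offset from handle to knob is reliable: about (0.0825, 0.684). Handle ≈(0.4955,−0.351), yaw −4.4°. Knob flats at ≈18.4°. I'll move over the handle now.

```bash
python3 -m handwheel '[{"az":9.5,"jaw":1},{"az":9.5},{"tx":0.0427,"ty":-0.026},{"tx":0.0427,"ty":-0.026},{"tx":0.0427,"ty":-0.026},{"tx":0.0427,"ty":-0.026},{"tx":0.0427,"ty":-0.026},{"tx":0.0427,"ty":-0.026},{"tx":0.0427,"ty":-0.026,"tz":0.02},{"tx":0.0427,"ty":-0.026,"tz":0.02}]' 40; python3 -c "
from workcell import telemetry as t;o=t.get_obs();print(o['q'],o['ee_pos'],o['tcp_rot'],o['wrist_force'],o['opening'])"
```

```text
[-7.54004731e+01  5.00853616e+00  1.00403201e+01  9.50984871e+01
 -2.28623862e-03  9.00022796e+01] [ 0.13857512 -0.53206122  0.2306602 ] [-1.79933297e+02  2.28889101e-03  1.45972500e+01] [-0.72250362 -0.92356743 -0.09699582] 0.08571510707953948$[0]: bad value
```

```bash
python3 -m handwheel '[{"tx":0,"ty":0,"tz":0,"ax":0,"ay":0,"az":9.5,"jaw":1},{"tx":0,"ty":0,"tz":0,"ax":0,"ay":0,"az":9.5,"jaw":1},{"tx":0.0427,"ty":-0.026,"tz":0,"ax":0,"ay":0,"az":0,"jaw":1},{"tx":0.0427,"ty":-0.026,"tz":0,"ax":0,"ay":0,"az":0,"jaw":1},{"tx":0.0427,"ty":-0.026,"tz":0,"ax":0,"ay":0,"az":0,"jaw":1},{"tx":0.0427,"ty":-0.026,"tz":0,"ax":0,"ay":0,"az":0,"jaw":1},{"tx":0.0427,"ty":-0.026,"tz":0,"ax":0,"ay":0,"az":0,"jaw":1},{"tx":0.0427,"ty":-0.026,"tz":0,"ax":0,"ay":0,"az":0,"jaw":1},{"tx":0.0427,"ty":-0.026,"tz":0.02,"ax":0,"ay":0,"az":0,"jaw":1},{"tx":0.0427,"ty":-0.026,"tz":0.02,"ax":0,"ay":0,"az":0,"jaw":1}]' 40; python3 -c "
from workcell import telemetry as t;o=t.get_obs();print(o['q'],o['ee_pos'],o['tcp_rot'],o['wrist_force'],o['opening'])"
```

```text
time: 1.35
ee_pos: [0.4966, -0.3501, 0.1906]
tcp_rot: [180.0, -0.0, -4.4]
wrist_force: [1.1, -0.8, -0.1]
opening: 0.0857
grasp_force: 0.0
[-3.51870571e+01  1.23548830e+01  1.38374248e+01  9.14788871e+01
 -3.87315748e-03  1.49214776e+02] [ 0.4965709  -0.35014784  0.19058142] [ 1.79994802e+02 -1.15738404e-03 -4.40183269e+00] [ 1.09248593 -0.79859875 -0.0536562 ] 0.08565328947363973
```

The tool is in place: q6 = 149°, so yaw = q1+180−q6. At the knob I'll use yaw ≈108.4° (q6 ≈101°). Next I'll descend and grip.

```bash
python3 -m handwheel '[{"tx":-0.001,"ty":0,"tz":0.03,"ax":0,"ay":0,"az":0,"jaw":1},{"tx":0,"ty":0,"tz":0.03,"ax":0,"ay":0,"az":0,"jaw":1},{"tx":0,"ty":0,"tz":0.03,"ax":0,"ay":0,"az":0,"jaw":1},{"tx":0,"ty":0,"tz":0.015,"ax":0,"ay":0,"az":0,"jaw":1},{"tx":0,"ty":0,"tz":0.0095,"ax":0,"ay":0,"az":0,"jaw":1},{"tx":0,"ty":0,"tz":0,"ax":0,"ay":0,"az":0,"jaw":1},{"tx":0,"ty":0,"tz":0,"ax":0,"ay":0,"az":0,"jaw":-1},{"tx":0,"ty":0,"tz":0,"ax":0,"ay":0,"az":0,"jaw":-1},{"tx":0,"ty":0,"tz":0,"ax":0,"ay":0,"az":0,"jaw":-1},{"tx":0,"ty":0,"tz":0,"ax":0,"ay":0,"az":0,"jaw":-1}]' 60
python3 -m handwheel '[{"tx":0,"ty":0,"tz":0,"ax":0,"ay":0,"az":0,"jaw":-1},{"tx":0,"ty":0,"tz":0,"ax":0,"ay":0,"az":0,"jaw":-1},{"tx":0,"ty":0,"tz":0,"ax":0,"ay":0,"az":0,"jaw":-1},{"tx":0,"ty":0,"tz":0,"ax":0,"ay":0,"az":0,"jaw":-1},{"tx":0,"ty":0,"tz":-0.005,"ax":0,"ay":0,"az":0,"jaw":-1},{"tx":0,"ty":0,"tz":-0.01,"ax":0,"ay":0,"az":0,"jaw":-1},{"tx":0,"ty":0,"tz":-0.015,"ax":0,"ay":0,"az":0,"jaw":-1},{"tx":0,"ty":0,"tz":-0.015,"ax":0,"ay":0,"az":0,"jaw":-1},{"tx":0,"ty":0,"tz":-0.015,"ax":0,"ay":0,"az":0,"jaw":-1},{"tx":0,"ty":0,"tz":0,"ax":0,"ay":0,"az":0,"jaw":-1}]' 60
```

```text
time: 2.6
ee_pos: [0.4943, -0.351, 0.0771]
tcp_rot: [-180.0, -0.0, -4.4]
wrist_force: [-0.4, -0.4, -0.3]
opening: 0.0148
grasp_force: 58.4
time: 3.85
ee_pos: [0.4948, -0.3515, 0.1387]
tcp_rot: [179.9, -0.1, -4.4]
wrist_force: [-0.1, -0.5, -2.9]
opening: 0.0149
grasp_force: 58.7
```

It's held (58 N, weight shows as 2.9 N). I'll raise it, turn to yaw 108.4°, and carry it across in the air.

```bash
python3 -m handwheel '[{"tx":0,"ty":0,"tz":-0.03,"ax":0,"ay":0,"az":0,"jaw":-1},{"tx":0,"ty":0,"tz":-0.05,"ax":0,"ay":0,"az":0,"jaw":-1},{"tx":0,"ty":0,"tz":-0.025,"ax":0,"ay":0,"az":-10.4,"jaw":-1},{"tx":0,"ty":0,"tz":0,"ax":0,"ay":0,"az":-10.4,"jaw":-1},{"tx":0,"ty":0,"tz":0,"ax":0,"ay":0,"az":-10.4,"jaw":-1},{"tx":0,"ty":0,"tz":0,"ax":0,"ay":0,"az":-10.4,"jaw":-1},{"tx":0,"ty":0,"tz":0,"ax":0,"ay":0,"az":-10.4,"jaw":-1},{"tx":0,"ty":0,"tz":0,"ax":0,"ay":0,"az":-10.4,"jaw":-1},{"tx":0,"ty":0,"tz":0,"ax":0,"ay":0,"az":-10.4,"jaw":-1},{"tx":0,"ty":0,"tz":0,"ax":0,"ay":0,"az":-10.4,"jaw":-1}]' 60
python3 -m handwheel '[{"tx":0,"ty":0,"tz":0,"ax":0,"ay":0,"az":-10.4,"jaw":-1},{"tx":0,"ty":0,"tz":0,"ax":0,"ay":0,"az":-10.4,"jaw":-1},{"tx":0,"ty":0,"tz":0,"ax":0,"ay":0,"az":-8.8,"jaw":-1},{"tx":0.03,"ty":0.0142,"tz":0,"ax":0,"ay":0,"az":0,"jaw":-1},{"tx":0.0519,"ty":0.0246,"tz":0,"ax":0,"ay":0,"az":0,"jaw":-1},{"tx":0.0519,"ty":0.0246,"tz":0,"ax":0,"ay":0,"az":0,"jaw":-1},{"tx":0.0519,"ty":0.0246,"tz":0,"ax":0,"ay":0,"az":0,"jaw":-1},{"tx":0.0519,"ty":0.0246,"tz":0,"ax":0,"ay":0,"az":0,"jaw":-1},{"tx":0.0519,"ty":0.0246,"tz":0,"ax":0,"ay":0,"az":0,"jaw":-1},{"tx":0.0519,"ty":0.0246,"tz":0,"ax":0,"ay":0,"az":0,"jaw":-1}]' 60
```

```text
time: 5.1
ee_pos: [0.4941, -0.3509, 0.2412]
tcp_rot: [-180.0, -0.0, 79.1]
wrist_force: [-0.1, 0.6, -2.4]
opening: 0.0153
grasp_force: 59.0
time: 6.35
ee_pos: [0.5398, 0.0259, 0.2414]
tcp_rot: [-180.0, 0.0, 108.4]
wrist_force: [1.1, -1.1, -2.9]
opening: 0.0151
grasp_force: 59.1
```

```bash
python3 -m handwheel '[{"tx":0.05,"ty":0.024,"tz":0,"ax":0,"ay":0,"az":0,"jaw":-1},{"tx":0.05,"ty":0.024,"tz":0,"ax":0,"ay":0,"az":0,"jaw":-1},{"tx":0.05,"ty":0.024,"tz":0,"ax":0,"ay":0,"az":0,"jaw":-1},{"tx":0.05,"ty":0.024,"tz":0,"ax":0,"ay":0,"az":0,"jaw":-1},{"tx":0.04,"ty":0.019,"tz":0,"ax":0,"ay":0,"az":0,"jaw":-1},{"tx":0.03,"ty":0.014,"tz":0.01,"ax":0,"ay":0,"az":0,"jaw":-1},{"tx":0.006,"ty":0.003,"tz":0.02,"ax":0,"ay":0,"az":0,"jaw":-1},{"tx":0,"ty":0,"tz":0.01,"ax":0,"ay":0,"az":0,"jaw":-1},{"tx":0,"ty":0,"tz":0,"ax":0,"ay":0,"az":0,"jaw":-1},{"tx":0,"ty":0,"tz":0,"ax":0,"ay":0,"az":0,"jaw":-1}]' 60
python3 - <<'E'
from workcell import optics
from h import *
for n in("side","top"):
    c=optics.camera(n);np.savez(n+"1.npz",**c)
cv2.imwrite("pics/over.png",cv2.convertScaleAbs(np.hstack([crop("top",75,180,66,80,t="1"),crop("side",285,70,66,80,t="1")]),alpha=1.4))
E
```

```text
time: 7.6
ee_pos: [0.5783, 0.327, 0.2028]
tcp_rot: [179.9, -0.0, 108.4]
wrist_force: [-0.1, -1.3, -3.0]
opening: 0.0148
grasp_force: 59.2
```

View pics/over.png

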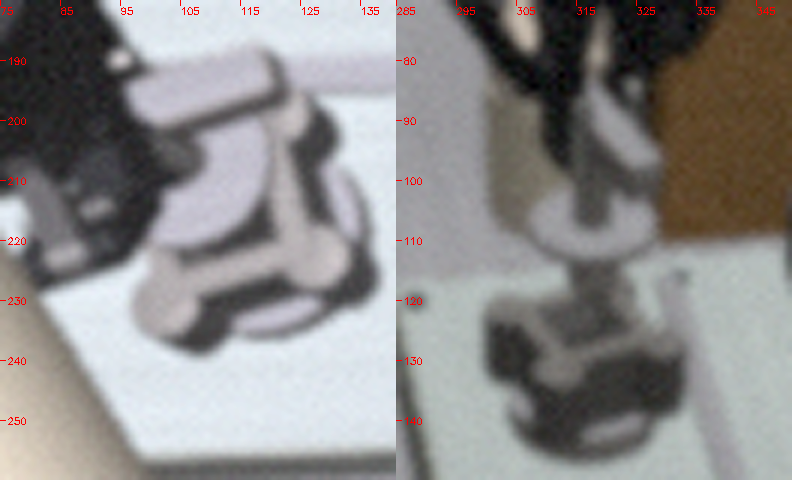

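The handle hangs above the recess with its bar parallel to the knob's flats. The collar centre is at about side (318,106) and top (105,207). I'll work out the remaining offset from these.

Run:
```python
from h import *
print("side",plane("side",(318,106),.1755,"1"),"rims",plane("side",(307,106),.1755,"1"),plane("side",(329,106),.1755,"1"))
print("top",plane("top",(105,207),.1768,"1"), plane("top",(120,207),.1768,"1"),plane("top",(105,222),.1768,"1"))
print("tri",tri((105,207),(318,106),"1"))
# shank entering: side shank centre x at knob top height
print("shank side",plane("side",(319,117),.150,"1"))
```

```text
side [0.5824 0.3286 0.1755] rims [0.5558 0.3321 0.1755] [0.6091 0.3252 0.1755]
top [0.5779 0.3274 0.1768] [0.5776 0.3011 0.1768] [0.5509 0.3259 0.1768]
tri (array([0.5804, 0.3282, 0.1753]), np.float64(0.004141171699072694))
shank side [0.5839 0.3191 0.15  ]
```

The mean offset is dx ≈ −1.5 mm, dy ≈ +4.8 mm, which is tx +5 mm. I'll correct that and lower to about 14 mm inside, then check the force.

```bash
python3 -m handwheel '[{"tx":0.005,"ty":0,"tz":0,"ax":0,"ay":0,"az":0,"jaw":-1},{"tx":0,"ty":0,"tz":0,"ax":0,"ay":0,"az":0,"jaw":-1},{"tx":0,"ty":0,"tz":0.01,"ax":0,"ay":0,"az":0,"jaw":-1},{"tx":0,"ty":0,"tz":0.008,"ax":0,"ay":0,"az":0,"jaw":-1},{"tx":0,"ty":0,"tz":0.006,"ax":0,"ay":0,"az":0,"jaw":-1},{"tx":0,"ty":0,"tz":0.004,"ax":0,"ay":0,"az":0,"jaw":-1},{"tx":0,"ty":0,"tz":0.004,"ax":0,"ay":0,"az":0,"jaw":-1},{"tx":0,"ty":0,"tz":0.002,"ax":0,"ay":0,"az":0,"jaw":-1},{"tx":0,"ty":0,"tz":0,"ax":0,"ay":0,"az":0,"jaw":-1},{"tx":0,"ty":0,"tz":0,"ax":0,"ay":0,"az":0,"jaw":-1}]' 60
```

```text
time: 8.95
ee_pos: [0.5766, 0.3324, 0.168]
tcp_rot: [180.0, -0.0, 108.4]
wrist_force: [1.1, -0.1, -3.4]
opening: 0.0148
grasp_force: 59.4
```

No contact yet and the tip is 15 mm in, so I'll go on down.

```bash
python3 -m handwheel '[{"tx":0,"ty":0,"tz":0.002,"ax":0,"ay":0,"az":0,"jaw":-1},{"tx":0,"ty":0,"tz":0.002,"ax":0,"ay":0,"az":0,"jaw":-1},{"tx":0,"ty":0,"tz":0.002,"ax":0,"ay":0,"az":0,"jaw":-1},{"tx":0,"ty":0,"tz":0.002,"ax":0,"ay":0,"az":0,"jaw":-1},{"tx":0,"ty":0,"tz":0.0015,"ax":0,"ay":0,"az":0,"jaw":-1},{"tx":0,"ty":0,"tz":0.0015,"ax":0,"ay":0,"az":0,"jaw":-1},{"tx":0,"ty":0,"tz":0.0015,"ax":0,"ay":0,"az":0,"jaw":-1},{"tx":0,"ty":0,"tz":0,"ax":0,"ay":0,"az":0,"jaw":-1},{"tx":0,"ty":0,"tz":0,"ax":0,"ay":0,"az":0,"jaw":-1},{"tx":0,"ty":0,"tz":0,"ax":0,"ay":0,"az":0,"jaw":-1}]' 60
```

```text
time: 10.2
ee_pos: [0.5765, 0.3324, 0.1552]
tcp_rot: [-180.0, -0.0, 108.4]
wrist_force: [0.0, 2.2, -4.3]
opening: 0.0147
grasp_force: 59.2
```

```bash
python3 -m handwheel '[{"tx":0,"ty":0,"tz":0.001,"ax":0,"ay":0,"az":0,"jaw":-1},{"tx":0,"ty":0,"tz":0.001,"ax":0,"ay":0,"az":0,"jaw":-1},{"tx":0,"ty":0,"tz":0,"ax":0,"ay":0,"az":0,"jaw":-1},{"tx":0,"ty":0,"tz":0,"ax":0,"ay":0,"az":0,"jaw":-1},{"tx":0,"ty":0,"tz":0,"ax":0,"ay":0,"az":0,"jaw":-1},{"tx":0,"ty":0,"tz":0,"ax":0,"ay":0,"az":0,"jaw":-1},{"tx":0,"ty":0,"tz":0,"ax":0,"ay":0,"az":0,"jaw":-1},{"tx":0,"ty":0,"tz":0,"ax":0,"ay":0,"az":0,"jaw":-1},{"tx":0,"ty":0,"tz":0,"ax":0,"ay":0,"az":0,"jaw":-1},{"tx":0,"ty":0,"tz":0,"ax":0,"ay":0,"az":0,"jaw":-1}]' 60
python3 - <<'E'
from workcell import optics
from h import *
for n in("side","top"):
    c=optics.camera(n);np.savez(n+"2.npz",**c)
cv2.imwrite("pics/in.png",cv2.convertScaleAbs(np.hstack([crop("top",75,180,66,80,t="2"),crop("side",285,70,66,80,t="2")]),alpha=1.4))
E
```

```text
time: 11.45
ee_pos: [0.5765, 0.3324, 0.1533]
tcp_rot: [180.0, -0.0, 108.4]
wrist_force: [-0.2, 3.0, -2.0]
opening: 0.0149
grasp_force: 59.5
```

View pics/in.png

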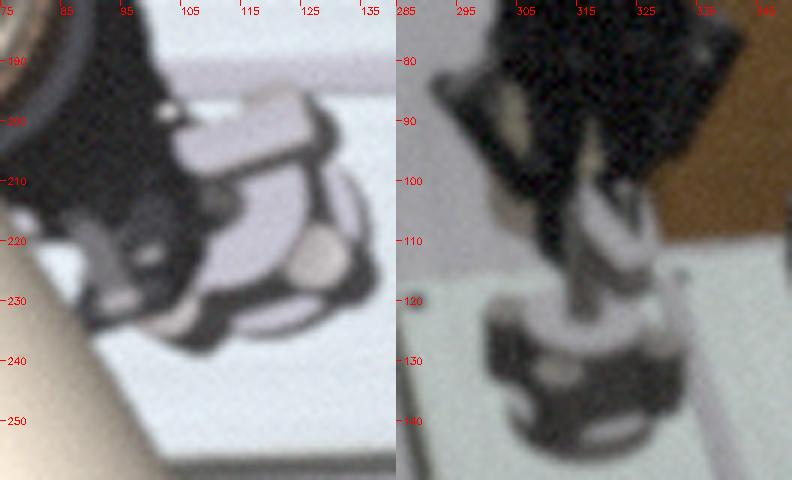

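The collar is down on the knob (side (315,125), lobes showing evenly around it). I'll release and go straight up.

```bash
python3 -m handwheel '[{"tx":0,"ty":0,"tz":0,"ax":0,"ay":0,"az":0,"jaw":-0.3},{"tx":0,"ty":0,"tz":0,"ax":0,"ay":0,"az":0,"jaw":0.2},{"tx":0,"ty":0,"tz":0,"ax":0,"ay":0,"az":0,"jaw":0.6},{"tx":0,"ty":0,"tz":0,"ax":0,"ay":0,"az":0,"jaw":0.6},{"tx":0,"ty":0,"tz":0,"ax":0,"ay":0,"az":0,"jaw":0.6},{"tx":0,"ty":0,"tz":-0.01,"ax":0,"ay":0,"az":0,"jaw":0.6},{"tx":0,"ty":0,"tz":-0.03,"ax":0,"ay":0,"az":0,"jaw":0.6},{"tx":0,"ty":0,"tz":-0.03,"ax":0,"ay":0,"az":0,"jaw":0.6},{"tx":0,"ty":0,"tz":-0.03,"ax":0,"ay":0,"az":0,"jaw":0.6},{"tx":0,"ty":0,"tz":-0.02,"ax":0,"ay":0,"az":0,"jaw":0.6}]' 60
python3 -m handwheel '[{"tx":-0.05,"ty":-0.03,"tz":0,"ax":0,"ay":0,"az":0,"jaw":0.6},{"tx":-0.05,"ty":-0.03,"tz":0,"ax":0,"ay":0,"az":0,"jaw":0.6},{"tx":-0.05,"ty":-0.03,"tz":0,"ax":0,"ay":0,"az":0,"jaw":0.6},{"tx":-0.03,"ty":-0.02,"tz":0,"ax":0,"ay":0,"az":0,"jaw":0.6},{"tx":0,"ty":0,"tz":0,"ax":0,"ay":0,"az":0,"jaw":0.6},{"tx":0,"ty":0,"tz":0,"ax":0,"ay":0,"az":0,"jaw":0.6},{"tx":0,"ty":0,"tz":0,"ax":0,"ay":0,"az":0,"jaw":0.6},{"tx":0,"ty":0,"tz":0,"ax":0,"ay":0,"az":0,"jaw":0.6},{"tx":0,"ty":0,"tz":0,"ax":0,"ay":0,"az":0,"jaw":0.6},{"tx":0,"ty":0,"tz":0,"ax":0,"ay":0,"az":0,"jaw":0.6}]' 60
python3 - <<'E'
from workcell import optics
from h import *
for n in("side","top"):
    c=optics.camera(n);np.savez(n+"3.npz",**c)
cv2.imwrite("pics/end.png",cv2.convertScaleAbs(np.hstack([crop("top",75,180,66,80,t="3"),crop("side",285,70,66,80,t="3")]),alpha=1.4))
E
```

```text
time: 12.8
ee_pos: [0.5766, 0.3324, 0.2758]
tcp_rot: [179.9, -0.0, 108.4]
wrist_force: [-0.2, 0.9, -0.4]
opening: 0.0681
grasp_force: 0.0
time: 14.05
ee_pos: [0.529, 0.127, 0.2732]
tcp_rot: [-180.0, -0.0, 108.4]
wrist_force: [0.4, 0.1, -0.3]
opening: 0.0681
grasp_force: 0.0
```

View pics/end.png

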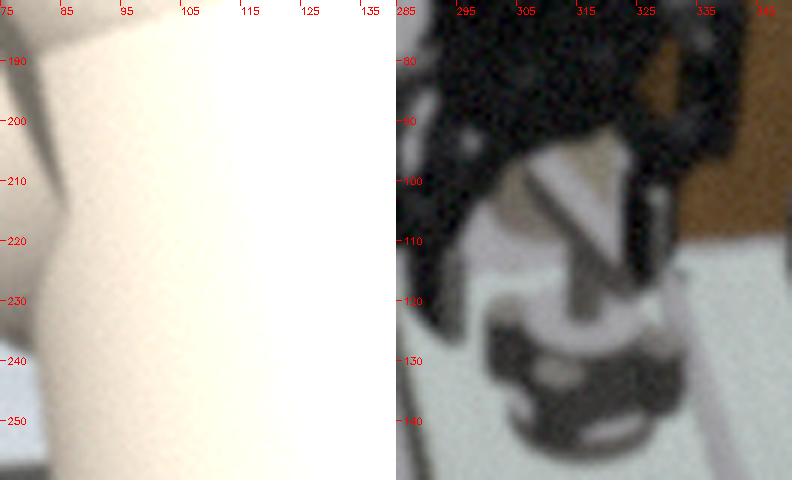

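The handle stands upright with its collar at side (315,125), the same as before release, and the gripper is clear of it. I'm handing the job in.

```bash
python3 -c "
from workcell import workorder;print(workorder.job_done())"
```

```text
the job is handed in; nothing more can be done
None
```

The T-handle stands upright in the knob's square recess with its collar down on the knob, and the job was handed in at about 14 s. The gripper is clear and I didn't touch the other two handles; the hand-in returned no verdict.

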